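# Draw the heat-proof tile out from under the parts cases and set up the iron rest

## Task

Slide the heat-proof tile along the steel plate, out from under the stack of parts cases, until it is wholly clear of the cases and of the two stop pins. The plate stands loose on its glides, so lean on the tile's grip strip just firmly enough to bring the tile and not the plate: plate and cases stay where they are, the cases coming down still neatly stacked behind the pins. Then stand the iron rest upright in the middle of the tile, and leave everything else on the bench alone.

Things in the scene. Friction and masses are not known exactly. Their poses are not given: they have to be found in the camera images.
- plate: Loose level steel plate, 450 x 210 x 15 mm, 11 kg, on 4 slippery glides (friction 0.12) on a fixed plinth. Its top is 36 to 51 mm above the bench, differently each time. Two round brass stop pins, 20 mm across, 22 mm high, are fixed to it at y = +68 and -68 mm. Origin: on the top face midway between the pins; +x is the way to draw the tile. It spans x = -155 to +295 mm, y = -105 to +105 mm.
- tile_top (a point): Centre of the top of the white tile, 200 (x) x 100 (y) x 8 mm, 320 g, flat on the plate between the pins, 8 mm to spare each side; +x roughly as the plate's. Friction 0.36 on plate and cases. Too wide to grasp: drag it by fingertips pressed on the black grit strip (friction 1.2, 1 mm thick, x = +47 to +97 mm, full width). Under about 10 N they slip; from about 18 N the plate may come along.
- tile_tail (a point): Middle of the tile's rear edge (the end under the cases), at the top face, 100 mm behind tile_top.
- case1: Lowest of four stacked parts cases, blue with clear lid, standing on the back 80 to 105 mm of the tile. Each is 110 (x, along the plate) x 165 (y) x 34 mm high, 0.17 to 0.25 kg. Origin: middle of the underside. Its front face is 1 to 4 mm behind the pins, which hold the stack back while the tile is drawn. As the tile leaves, the stack leans back about 4 degrees, then comes down 8 mm onto the plate.
- case2: Second case from the bottom, black base, same size; origin at the middle of its underside.
- case3: Third case from the bottom, blue base, same size; origin at the middle of its underside.
- case4: Topmost case, blue base, same size; origin at the middle of its underside. The top of the stack is 144 mm above the plate.
- rest_mid (a point): Iron rest standing on the bench: round dark cast base, 60 mm across and 24 mm high, with two small steel wire forks on top reaching 52 mm above its underside; about 280 g. The point is on its axis, 12 mm above its underside. It can be gripped across the base from above.
- spool: Grey wire spool, 72 mm across and 38 mm high, standing on the bench; a bystander. Origin under its centre.
- driver: Blue screwdriver lying on the bench, a bystander. Origin under its middle, handle to its -x.
- tape: Blue tape measure, 70 x 34 x 64 mm, standing on the bench; a bystander. Origin under its middle.
Not all that is in view belongs to the job. Leave any brown look-alike of the case1 alone.

How it is judged:
By the outcome, as a careful person would: the job done as asked, in the order asked, and still so for the second after the job is handed in, with the robot touching nothing.
It also fails if it takes over 72 s, if anything falls off the work surface, if the arm or the gripper's body presses on something with over 40 N, if the wrist force passes 120 N, or if a joint passes its speed limit or range.

## Robot

A 7-joint arm with a two-finger parallel gripper is mounted at the origin on the work surface. World frame = base frame: x ahead of the robot, y to its left, z up, the work surface at z = 0. Lengths are in mm, angles in rad, forces in N, time in s.
With the tool pointing down it reaches from about 375 to 925 mm from the base axis. Payload 3.1 kg.
Tool frame: the origin (TCP) lies between the finger pads; the fingertips stand 11 mm ahead of it and the grasp point (between the pads) lies 8 mm behind it (arm.tip_reach is the distance from the TCP to the fingertips, in mm); z points along the fingers, y is the line along which they close (so a half turn about z gives the same grasp; the last joint's range is limited). The gripper opens to 85 mm and grips with 20 to 120 N. Pads are 22 mm wide; open, the fingers measure 114 mm over their backs; the gripper's body (76 mm by 85 mm) begins 54 mm behind the grasp point. The pads swing forward as they close: fully open they stand 13 mm farther back than shut.
Start: joints at [-1.345, 0.383, 0.044, 1.598, -0.018, 1.161, -0.05], TCP at [206.789, 616.232, 242.269] pointing down, gripper open.
Joint ranges: [-2.61, 2.61], [-0.41, 2.15], [-1.48, 1.57], [0, 2.5], [-1.57, 4.71], [0.05, 1.97], [-2.85, 2.85]. Speed limits (rad/s): [2.79, 2.79, 3.14, 3.14, 3.14, 3.14, 3.14].

## Interface

Orientations are given as a rotation vector (axis times angle).
In Python, from bench import arm gives the robot as it stands.
- The arm moves only by the tool play_rows, never from a script. Its argument "plan" is a list of rows, each a list of 6 numbers: the shift along the tool's x, y, z each as a share of 20 mm, from -1 to 1, then the turn, a rotation vector about the tool's x, y, z each as a share of 6 degrees, from -1 to 1. A call has 1 to 20 rows; each row shifts and turns the commanded pose from where the row before left it, along the tool's axes as they then stand; what a row does not reach is not made up. A row lasts 1/10 s, in which the tool goes at most 50 mm and 8.59 degrees, less where a joint would pass 70% of its speed; a pose out of reach is approached as far as the arm can. A call with a number of a shift or a turn outside -1 to 1 is refused whole. A call with a gripper value outside its range is refused whole. "jaw" is the opening in per cent of the stroke, from 0 (shut) to 100 (fully open), set as the call begins (left out, the last holds). The fingers move at their own pace and stop on an object; "squeeze" is the grip in N (left out, the last holds). Time passes only in rows, so rows that do not move let the fingers close. It gives the time, the measured TCP pose, the force, the opening and the grip force at its end, in the units of the state.
- arm.get_state(): the state, without advancing time (a new reading comes with each control period).
- arm.get_image(name): name is "scene" or "side" or "wrist"; returns the picture (480x640x3 uint8, red, green, blue); there is no depth.
- arm.get_calibration(name): a dict with "fx", "fy", "cx", "cy" (pixels), "position" and "rotation" of the camera in the world. Camera axes: x right, y down, z forward; pixel columns grow to the right and rows downward; lengths in mm; the calibration is good to about 2 mm. A picture is of the moment at which its call begins: read the wrist's pose just before it. get_calibration takes no time and is no camera call; for the wrist camera it gives the pose at the moment of the call.
- arm.finish_job(): hands the job in; it is judged then, once.
The state is a dict: "t": time; "q": joint angles; "joint_vel": joint speeds; "joint_efforts": joint torques, N m; "eef_pos": TCP position; "tcp_rot": TCP orientation; "wrist_force": force on the tool from outside, world axes, zero at the start; "moment": the same for the moment, N m; "grip_width": opening from 0.0 (shut) to 1.0 (fully open); "finger_force": force on a finger pad.
Only numpy, scipy, OpenCV 4.12 (cv2) and the standard library are available. Lean on these libraries where they do the work, as an engineer would, in place of code of your own. Each camera call takes 0.05 s, during which the arm holds its last target. There are 200 camera calls.

## Working session

There is one attempt and no reset: what is moved stays moved. The work goes in short steps, Python scripts to look and compute and a tool call to move; the robot and the scene stay as the last step left them, time stands still between calls to the robot, and variables do not carry over. Pictures are saved under pics/ and viewed, at most 10 in all, crops included, and the job is handed in when it is done.

Besides the shell and the picture viewer there is one more tool, called after "Request:" as name(argument=value, ...), one argument or row to a line, values as JSON. play_rows: Moves the arm, as the interface text tells. Shift numbers are shares of 20 mm and turn numbers shares of 6 degrees, none past 1 either way. Its arguments: {"type":"object","properties":{"plan":{"type":"array","items":{"type":"array","items":{"type":"number"}}},"jaw":{"type":"number"},"squeeze":{"type":"number"}},"required":["plan"]}

```bash
ls; mkdir -p pics; python3 - <<'E'
from bench import arm
import cv2,numpy as np
s=arm.get_state();print(s['t'],s['eef_pos'],s['tcp_rot'],s['wrist_force'],s['grip_width'],arm.tip_reach)
for n in ['scene','side']:
    c=arm.get_calibration(n);print(n,c)
    cv2.imwrite(f'pics/{n}0.png',arm.get_image(n)[:,:,::-1])
E
```

```text
pics
0.0 [206.5341655  615.3435043  240.87268658] [-0.50628827 -3.10025199  0.00409965] [ 0.89147004 -0.04216989  0.29664877] 0.9977532937735488 11.0
scene {'fx': 551.1293591771229, 'fy': 551.1293591771229, 'cx': 313.28728083280157, 'cy': 241.2692399547212, 'position': array([1034.77544109, -179.63333704, 1192.12288122]), 'rotation': array([-2.27229335, -1.43247836,  0.39401403])}
side {'fx': 545.6822725614154, 'fy': 545.6822725614154, 'cx': 318.05463669089846, 'cy': 234.05411768688163, 'position': array([ 350.02771981, -862.77268608, 1111.56101935]), 'rotation': array([-2.37156455,  0.1907143 , -0.07251344])}
```

View pics/scene0.png

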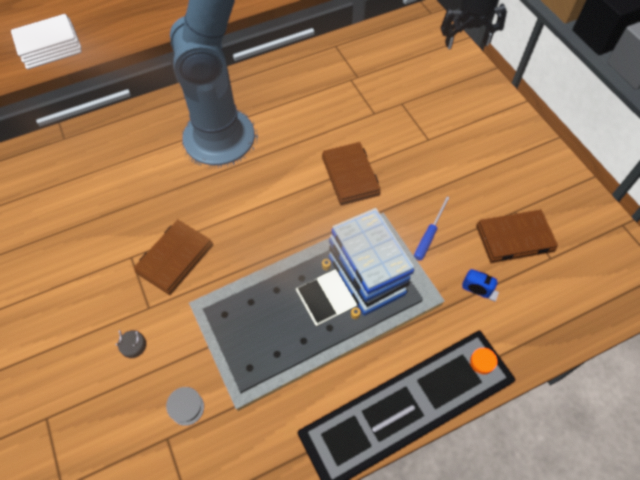

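View pics/side0.png

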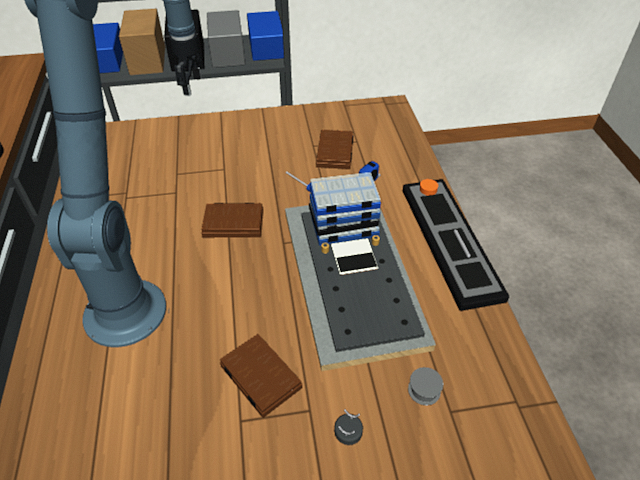

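The scene view shows brass pins at (326,263) and (355,313), the tile at (326,296) with its black strip on the left, and the rest at (131,343). In the side view the pins are at (325,248) and (376,240), and the rest is at (349,428). The spool is at (185,405) in the scene view. The brown cases are look-alikes.

```bash
cat > h.py <<'E'
import cv2,numpy as np
from bench import arm
from scipy.spatial.transform import Rotation as R
def ray(c,p):
    d=np.array([(p[0]-c['cx'])/c['fx'],(p[1]-c['cy'])/c['fy'],1.0]);d=R.from_rotvec(c['rotation']).as_matrix()@d
    return np.array(c['position']),d/np.linalg.norm(d)
def onz(c,p,z):
    o,d=ray(c,p);return o+d*(z-o[2])/d[2]
def tri(c1,p1,c2,p2):
    o,d=ray(c1,p1);q,e=ray(c2,p2)
    s=np.linalg.lstsq(np.stack([d,-e],1),q-o,rcond=None)[0]
    a,b=o+s[0]*d,q+s[1]*e
    return (a+b)/2,np.linalg.norm(a-b)
def proj(c,P):
    v=R.from_rotvec(c['rotation']).as_matrix().T@(np.array(P)-c['position']);return c['fx']*v[0]/v[2]+c['cx'],c['fy']*v[1]/v[2]+c['cy']
def blobs(m,lo=10):
    n,l,s,c=cv2.connectedComponentsWithStats(m.astype(np.uint8))
    return [(int(s[i,4]),c[i].round(1),s[i,:4]) for i in range(1,n) if s[i,4]>=lo]
E
python3 - <<'E'
from h import *
box={'scene':(290,240,375,335),'side':(300,225,395,285)}
rb={'scene':(110,320,155,365),'side':(325,400,375,450)}
cal={}
for n in box:
    im=cv2.imread(f'pics/{n}0.png');cal[n]=arm.get_calibration(n)
    hsv=cv2.cvtColor(im,cv2.COLOR_BGR2HSV)
    x0,y0,x1,y1=box[n];h=hsv[y0:y1,x0:x1]
    print(n,'pins',[(a,c+[x0,y0]) for a,c,_ in blobs((h[...,0]>8)&(h[...,0]<30)&(h[...,1]>120)&(h[...,2]>90),8)])
    w=(h[...,1]<50)&(h[...,2]>185)
    print('white',[(a,c+[x0,y0]) for a,c,_ in blobs(w,40)])
    d=(h[...,2]<42)
    for nm,m in(('w',w),('d',d)):
        for cn in cv2.findContours(m.astype(np.uint8),cv2.RETR_EXTERNAL,cv2.CHAIN_APPROX_NONE)[0]:
            if cv2.contourArea(cn)>120: print(nm,cv2.contourArea(cn),(cv2.boxPoints(cv2.minAreaRect(cn))+[x0,y0]).round(1).tolist())
    x0,y0,x1,y1=rb[n];h=hsv[y0:y1,x0:x1]
    print('rest',[(a,c+[x0,y0],s) for a,c,s in blobs(h[...,2]<90,40)])
E
```

```text
scene pins [(208, array([298.7, 244.6])), (34, array([325.4, 265.1])), (68, array([354.9, 313. ]))]
white [(960, array([362.6, 257.6])), (918, array([336.3, 291.6])), (46, array([357.8, 296.9])), (69, array([307.3, 308.6]))]
w 863.0 [[316.2, 278.0], [335.9, 267.2], [356.6, 305.0], [337.0, 315.8]]
w 895.0 [[342.0, 240.0], [374.0, 240.0], [374.0, 286.0], [342.0, 286.0]]
rest [(111, array([138.6, 348.8]), array([17, 16, 19, 21], dtype=int32))]
side pins [(65, array([392.1, 230.5])), (60, array([375.3, 240.3])), (62, array([324.9, 248.1]))]
white [(46, array([363.4, 229.7])), (43, array([334.9, 234.1])), (545, array([350.9, 247.6])), (77, array([358.7, 269.9]))]
w 495.5 [[330.7, 243.3], [369.2, 237.4], [371.4, 251.7], [332.9, 257.6]]
d 441.5 [[336.8, 257.7], [373.1, 251.9], [375.3, 265.6], [338.9, 271.3]]
d 209.5 [[314.0, 225.0], [377.0, 225.0], [377.0, 235.0], [314.0, 235.0]]
rest [(614, array([348.2, 429.2]), array([ 9, 14, 29, 31], dtype=int32))]
```

```bash
python3 - <<'E'
import cv2,numpy as np
a=cv2.imread('pics/scene0.png');b=cv2.imread('pics/side0.png')
f=lambda i,x,y,w,h,s:cv2.resize(i[y:y+h,x:x+w],None,fx=s,fy=s,interpolation=cv2.INTER_NEAREST)
t=np.hstack([f(a,290,250,80,80,5),f(b,310,220,80,80,5)])
u=np.hstack([f(a,110,325,40,40,5),f(b,328,408,40,40,5)]);u=np.hstack([u,np.zeros((200,400,3),np.uint8)])
cv2.imwrite('pics/crop1.png',np.vstack([t,u]))
E
```

```text
(no output)
```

View pics/crop1.png

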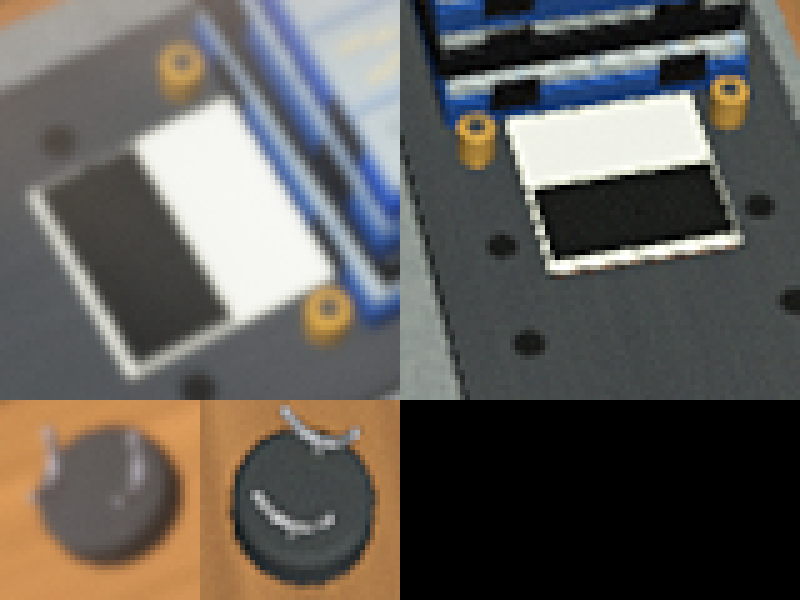

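The crop shows the tile with its 3 mm white front rim, the strip corners, the hollow pin tops and the rest's dark base. I'll triangulate these by hand-picked corners.

```bash
python3 - <<'E'
from h import *
A,B=arm.get_calibration('scene'),arm.get_calibration('side')
P={'pinA':((325.7,261.5),(324.7,244.5)),'pinB':((355.1,310.5),(375.7,237.1)),
's1':((299.1,287.5),(339.9,271.1)),'s2':((316.5,279.5),(336.5,257.5)),'s3':((335.1,313.1),(370.5,252.5)),'s4':((317.1,321.5),(376.5,265.9)),
'f1':((295.5,287.5),(339.5,274.1)),'f4':((315.5,324.9),(377.9,267.9)),'rest':((131.5,343.7),(348.2,429))}
X={}
for k,(a,b) in P.items():
    X[k],e=tri(A,a,B,b);print(k,X[k].round(1),round(e,1))
g=lambda a,b:np.linalg.norm(X[a]-X[b]).round(1)
print('pins',g('pinA','pinB'),'strip',g('s1','s4'),g('s2','s3'),g('s1','s2'),g('s3','s4'),'front',g('f1','f4'))
d=X['pinB']-X['pinA'];n=np.array([-d[1],d[0]]);n=-n if n@(X['f1']-X['pinA'])[:2]<0 else n
print('plate yaw',np.degrees(np.arctan2(n[1],n[0])))
m=(X['s1']+X['s4']-X['s2']-X['s3'])/2;e=X['s4']-X['s1'];print('tile yaw',np.degrees(np.arctan2(m[1],m[0])),'edge',np.degrees(np.arctan2(e[1],e[0]))-90,np.degrees(np.arctan2(e[1],e[0]))+90)
print('strip mid',(X['s1']+X['s2']+X['s3']+X['s4'])/4,'pinmid',(X['pinA']+X['pinB'])/2)
T=R.from_rotvec(arm.get_state()['tcp_rot']).as_matrix();print(T.round(3))
E
```

```text
pinA [515.7  80.5  72.3] 0.6
pinB [651.8  85.3  72.3] 1.3
s1 [541.    1.2  54.2] 1.1
s2 [540.6  45.2  56.4] 0.4
s3 [631.4  47.6  55.8] 1.4
s4 [634.4   1.5  57.4] 3.2
f1 [537.8  -6.6  53.3] 2.9
f4 [637.9  -3.8  54. ] 1.1
rest [ 486.1 -387.2   13.6] 1.0
pins 136.2 strip 93.5 90.8 44.0 46.3 front 100.2
plate yaw -88.00080798796463
tile yaw -87.87202140525028 edge -89.84508945097335 90.15491054902665
strip mid [586.86990653  23.88543542  55.93795842] pinmid [583.75771938  82.91664281  72.32068034]
[[-0.948  0.318 -0.001]
 [ 0.318  0.948 -0.002]
 [-0.    -0.002 -1.   ]]
```

Measurements fit the givens: pins are 136.2 mm apart, the front edge is 100 mm, the plate top is at z≈50 and the draw direction is about world −y. The tail is at plate x≈−112, so I'll draw about 155 mm. First I'll rise, turn so tool −y is the draw direction, shut the jaws and go over the strip.

Request:
play_rows(
  plan=[
    [0,0,-1,0,0,-1],
    [0,0,-1,0,0,-1],
    [0,0,0,0,0,-1],
    [0,0,0,0,0,-0.4],
    [-0.6,-1,0,0,0,0],
    [-0.6,-1,0,0,0,0],
    [-0.6,-1,0,0,0,0],
    [-0.6,-1,0,0,0,0],
    [-0.6,-1,0,0,0,0],
    [-0.6,-1,0,0,0,0],
    [-0.6,-1,0,0,0,0],
    [-0.6,-1,0,0,0,0],
    [-0.6,-1,0,0,0,0],
    [-0.6,-1,0,0,0,0],
    [-0.6,-1,0,0,0,0],
    [-0.6,-1,0,0,0,0],
    [-0.6,-1,0,0,0,0],
    [-0.6,-1,0,0,0,0],
    [-0.6,-1,0,0,0,0],
    [-0.6,-1,0,0,0,0],
  ],
  jaw=0,
)

```text
t: 2.1
eef_pos: [409.1, 301.4, 281.7]
tcp_rot: [0.051, -3.14, 0.001]
wrist_force: [0.1, 0.3, -0.1]
grip_width: -0.003
finger_force: 0.0
```

Request:
play_rows(
  plan=[
    [-0.6,-1,0,0,0,0],
    [-0.6,-1,0,0,0,0],
    [-0.6,-1,0,0,0,0],
    [-0.6,-1,0,0,0,0],
    [-0.6,-1,0,0,0,0],
    [-0.6,-1,0,0,0,0],
    [-0.6,-1,0,0,0,0],
    [-0.6,-1,0,0,0,0],
    [-0.6,-1,0,0,0,0],
    [-0.6,-1,0,0,0,0],
    [-0.6,-1,0,0,0,0],
    [-0.6,-1,0,0,0,0],
    [-0.6,-1,0,0,0,0],
    [-0.6,-1,0,0,0,0],
    [0,0,0,0,0,0],
    [0,0,0,0,0,0],
  ],
)

```text
t: 3.7
eef_pos: [585.6, 27.9, 281.7]
tcp_rot: [0.049, -3.14, -0.0]
wrist_force: [-0.3, -0.1, 0.5]
grip_width: 0.002
finger_force: 0.0
```

```bash
cat > st.py <<'E'
from h import *
s=arm.get_state();T=R.from_rotvec(s['tcp_rot']).as_matrix()
print(s['t'],s['eef_pos'].round(1),s['wrist_force'].round(2),s['grip_width']);print(T.round(3))
def to(p): print('tool delta/20',(T.T@(np.array(p)-s['eef_pos'])/20).round(2))
E
python3 - <<'E'
from st import *
to([587,24,85])
E
```

```text
3.7 [585.6  27.9 281.7] [-0.26 -0.12  0.48] 0.0017796030174585815
[[-1.    -0.031 -0.001]
 [-0.031  1.     0.   ]
 [ 0.001  0.    -1.   ]]
tool delta/20 [-0.08 -0.2   9.83]
```

Request:
play_rows(
  plan=[
    [-0.1,-0.2,1,0,0,0],
    [0,0,1,0,0,0],
    [0,0,1,0,0,0],
    [0,0,1,0,0,0],
    [0,0,1,0,0,0],
    [0,0,1,0,0,0],
    [0,0,1,0,0,0],
    [0,0,1,0,0,0],
    [0,0,1,0,0,0],
    [0,0,0.6,0,0,0],
    [0,0,0.2,0,0,0],
    [0,0,0,0,0,0],
    [0,0,0,0,0,0],
  ],
)

```text
t: 5.0
eef_pos: [588.9, 24.6, 87.2]
tcp_rot: [-0.051, 3.14, 0.001]
wrist_force: [-0.2, 0.1, -0.5]
grip_width: 0.001
finger_force: 0.0
```

```bash
python3 - <<'E'
from st import *
A,B=arm.get_calibration('scene'),arm.get_calibration('side')
a=arm.get_image('scene')[:,:,::-1];b=arm.get_image('side')[:,:,::-1]
f=lambda i,x,y,w,h,s:cv2.resize(i[y:y+h,x:x+w],None,fx=s,fy=s,interpolation=cv2.INTER_NEAREST)
cv2.imwrite('pics/c2.png',np.hstack([f(a,270,220,100,120,4),f(b,300,190,100,120,4)]))
E
```

```text
5.0 [588.9  24.6  87.2] [-0.22  0.13 -0.47] 0.0006569437231736545
[[-0.999 -0.033  0.002]
 [-0.033  0.999  0.   ]
 [-0.002  0.    -1.   ]]
```

View pics/c2.png

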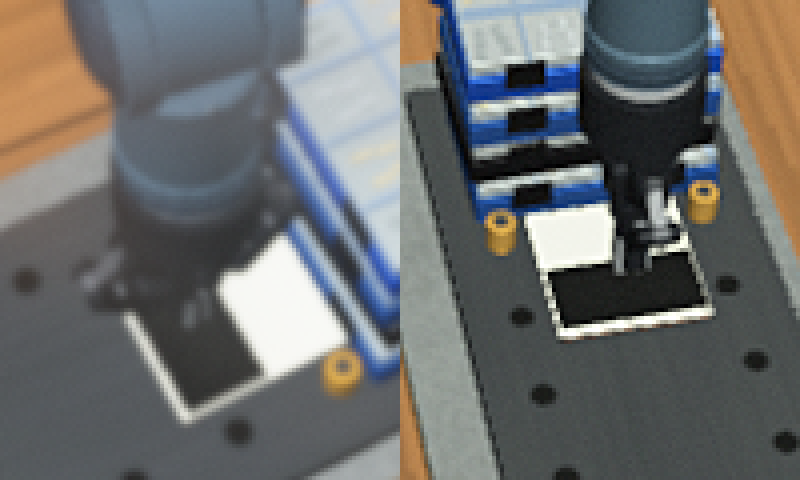

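The fingers are over the strip's middle and the tile is undisturbed. Now I descend gently to contact.

Request:
play_rows(
  plan=[
    [0,0,0.2,0,0,0],
    [0,0,0.2,0,0,0],
    [0,0,0.1,0,0,0],
    [0,0,0.1,0,0,0],
    [0,0,0,0,0,0],
    [0,0,0,0,0,0],
  ],
)

```text
t: 5.7
eef_pos: [588.1, 24.2, 74.2]
tcp_rot: [0.051, -3.141, 0.0]
wrist_force: [0.3, 0.0, 0.3]
grip_width: 0.003
finger_force: 0.0
```

Request:
play_rows(
  plan=[
    [0,0,0.1,0,0,0],
    [0,0,0.05,0,0,0],
    [0,0,0,0,0,0],
    [0,0,0,0,0,0],
  ],
)

```text
t: 6.1
eef_pos: [588.1, 24.2, 71.3]
tcp_rot: [0.051, -3.141, 0.0]
wrist_force: [0.2, 0.0, -0.8]
grip_width: -0.001
finger_force: 0.0
```

Request:
play_rows(
  plan=[
    [0,0,0.05,0,0,0],
    [0,0,0,0,0,0],
    [0,0,0,0,0,0],
  ],
)

```text
t: 6.4
eef_pos: [588.1, 24.2, 70.2]
tcp_rot: [0.051, -3.141, 0.0]
wrist_force: [-0.3, 0.3, -0.4]
grip_width: 0.0
finger_force: 0.0
```

Request:
play_rows(
  plan=[
    [0,0,0.05,0,0,0],
    [0,0,0,0,0,0],
    [0,0,0,0,0,0],
  ],
)

```text
t: 6.7
eef_pos: [588.0, 24.2, 69.2]
tcp_rot: [0.051, -3.141, 0.0]
wrist_force: [-0.7, -0.5, -0.0]
grip_width: 0.004
finger_force: 0.0
```

Request:
play_rows(
  plan=[
    [0,0,0.05,0,0,0],
    [0,0,0,0,0,0],
    [0,0,0,0,0,0],
  ],
)

```text
t: 7.0
eef_pos: [588.0, 24.3, 68.2]
tcp_rot: [0.051, -3.141, 0.0]
wrist_force: [-0.1, -0.2, -0.2]
grip_width: 0.004
finger_force: 0.0
```

Request:
play_rows(
  plan=[
    [0,0,0.05,0,0,0],
    [0,0,0,0,0,0],
    [0,0,0,0,0,0],
  ],
)

```text
t: 7.3
eef_pos: [588.1, 24.2, 67.2]
tcp_rot: [0.051, -3.141, 0.0]
wrist_force: [0.2, -0.8, 0.4]
grip_width: 0.004
finger_force: 0.0
```

Request:
play_rows(
  plan=[
    [0,0,0.05,0,0,0],
    [0,0,0,0,0,0],
    [0,0,0,0,0,0],
  ],
)

```text
t: 7.6
eef_pos: [588.3, 24.2, 66.6]
tcp_rot: [-0.05, 3.141, 0.0]
wrist_force: [-1.7, 0.0, 3.6]
grip_width: -0.002
finger_force: 1.6
```

Request:
play_rows(
  plan=[
    [0,0,0.05,0,0,0],
    [0,0,0,0,0,0],
    [0,0,0,0,0,0],
  ],
)

```text
t: 7.9
eef_pos: [588.3, 24.2, 66.6]
tcp_rot: [0.051, -3.141, -0.001]
wrist_force: [-3.4, -0.5, 8.9]
grip_width: 0.002
finger_force: 4.5
```

Request:
play_rows(
  plan=[
    [0,0,0.045,0,0,0],
    [0,0,0,0,0,0],
    [0,0,0,0,0,0],
  ],
)

```text
t: 8.2
eef_pos: [588.3, 24.2, 66.6]
tcp_rot: [0.05, -3.141, -0.002]
wrist_force: [-4.8, 0.2, 14.2]
grip_width: -0.002
finger_force: 6.9
```

Request:
play_rows(
  plan=[
    [0.02,-0.05,0,0,0,0],
    [0,-0.1,0,0,0,0],
    [0,-0.1,0,0,0,0],
    [0,-0.1,0,0,0,0],
    [0,-0.1,0,0,0,0],
    [0,-0.1,0,0,0,0],
  ],
)

```text
t: 8.8
eef_pos: [590.1, 20.4, 66.6]
tcp_rot: [-0.056, 3.138, 0.014]
wrist_force: [-1.5, 9.8, 9.1]
grip_width: 0.004
finger_force: 4.9
```

Request:
play_rows(
  plan=[
    [0,0,0.05,0,0,0],
    [0,0,0.02,0,0,0],
    [0,0,0,0,0,0],
  ],
)

```text
t: 9.1
eef_pos: [590.2, 20.2, 66.5]
tcp_rot: [-0.056, 3.138, 0.014]
wrist_force: [-5.2, 8.7, 16.9]
grip_width: 0.0
finger_force: 8.8
```

Request:
play_rows(
  plan=[
    [0,-0.1,0,0,0,0],
    [0,-0.1,0,0,0,0],
    [0,-0.1,0,0,0,0],
    [0,-0.1,0,0,0,0],
  ],
)

```text
t: 9.5
eef_pos: [592.1, 14.8, 66.6]
tcp_rot: [-0.059, 3.134, 0.018]
wrist_force: [-2.0, 11.3, 13.2]
grip_width: 0.001
finger_force: 6.8
```

```bash
python3 - <<'E'
from st import *
a=arm.get_image('scene')[:,:,::-1];b=arm.get_image('side')[:,:,::-1]
cv2.imwrite('pics/a3.png',a);cv2.imwrite('pics/b3.png',b)
f=lambda i,x,y,w,h,s:cv2.resize(i[y:y+h,x:x+w],None,fx=s,fy=s,interpolation=cv2.INTER_NEAREST)
cv2.imwrite('pics/c3.png',np.hstack([f(a,280,240,80,110,5),f(b,310,200,80,110,5)]))
E
```

```text
9.5 [592.1  14.8  66.6] [-2.03 11.27 13.17] 0.0013528676628951554
[[-0.999 -0.038  0.006]
 [-0.038  0.999  0.012]
 [-0.007  0.011 -1.   ]]
```

View pics/c3.png

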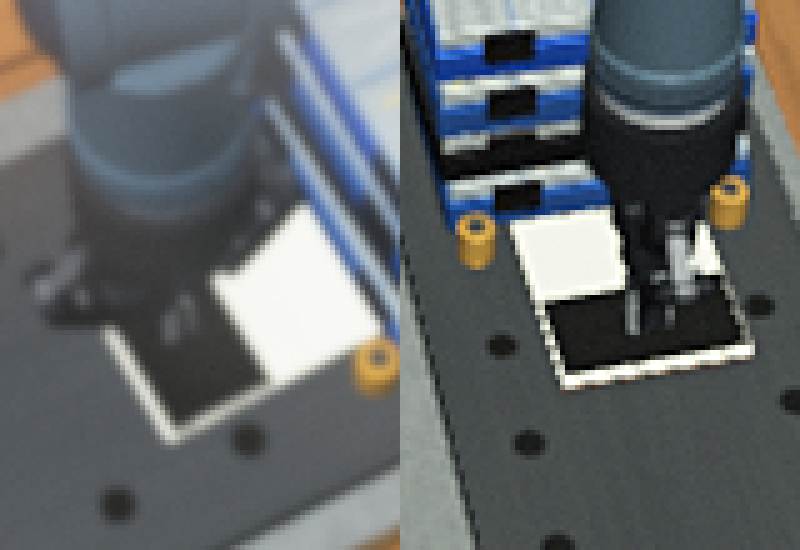

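The pins sit where they were, at side (324.7,244) and (375.7,237). The tile front has moved to (342.5,276.9) and (380.5,269.5), so the tile follows and the plate stays.

```bash
python3 - <<'E'
from h import *
B=arm.get_calibration('side');
for p in [(339.5,274.1),(377.9,267.9),(342.5,276.9),(380.5,269.5)]: print(onz(B,p,53.5).round(1))
E
```

```text
[538.6  -8.2  53.5]
[638.4  -3.9  53.5]
[544.4 -18.3  53.5]
[643.6 -10.1  53.5]
```

The tile is drifting about 5 mm toward +x because the arm gives under load. I'll steer tool +x while continuing.

Request:
play_rows(
  plan=[
    [0.06,-0.1,0,0,0,0],
    [0.06,-0.1,0,0,0,0],
    [0.06,-0.1,0,0,0,0],
    [0.05,-0.1,0.01,0,0,0],
    [0.05,-0.1,0,0,0,0],
    [0,-0.1,0,0,0,0],
  ],
)

```text
t: 10.2
eef_pos: [588.5, 1.5, 66.6]
tcp_rot: [-0.057, 3.131, 0.016]
wrist_force: [-0.1, 11.0, 13.0]
grip_width: -0.003
finger_force: 6.3
```

Request:
play_rows(
  plan=[
    [0,-0.1,0,0,0,0],
    [0,-0.1,0,0,0,0],
    [0,-0.1,0,0,0,0],
    [0,-0.1,0,0,0,0],
    [0,-0.1,0,0,0,0],
    [0,-0.1,0,0,0,0],
    [0,-0.1,0,0,0,0],
    [0,-0.1,0,0,0,0],
  ],
)

```text
t: 11.0
eef_pos: [588.7, -13.7, 66.5]
tcp_rot: [-0.059, 3.132, 0.017]
wrist_force: [0.4, 11.1, 13.5]
grip_width: -0.0
finger_force: 6.8
```

Request:
play_rows(
  plan=[
    [0,-0.1,0,0,0,0],
    [0,-0.1,0,0,0,0],
    [0,-0.1,0,0,0,0],
    [0,-0.1,0,0,0,0],
    [0,-0.1,0,0,0,0],
    [0,-0.1,0,0,0,0],
    [0,-0.1,0,0,0,0],
    [0,-0.1,0,0,0,0],
    [0,-0.1,0,0,0,0],
    [0,-0.1,0,0,0,0],
  ],
)

```text
t: 12.0
eef_pos: [589.4, -33.2, 66.6]
tcp_rot: [-0.059, 3.133, 0.018]
wrist_force: [0.0, 12.2, 14.3]
grip_width: -0.001
finger_force: 7.2
```

```bash
python3 - <<'E'
from st import *
b=arm.get_image('side')[:,:,::-1]
f=lambda i,x,y,w,h,s:cv2.resize(i[y:y+h,x:x+w],None,fx=s,fy=s,interpolation=cv2.INTER_NEAREST)
cv2.imwrite('pics/c4.png',f(b,290,160,120,140,4))
E
```

```text
12.0 [589.4 -33.2  66.6] [ 0.02 12.18 14.26] -0.0011417368138275218
[[-0.999 -0.038  0.008]
 [-0.038  0.999  0.012]
 [-0.009  0.011 -1.   ]]
```

View pics/c4.png

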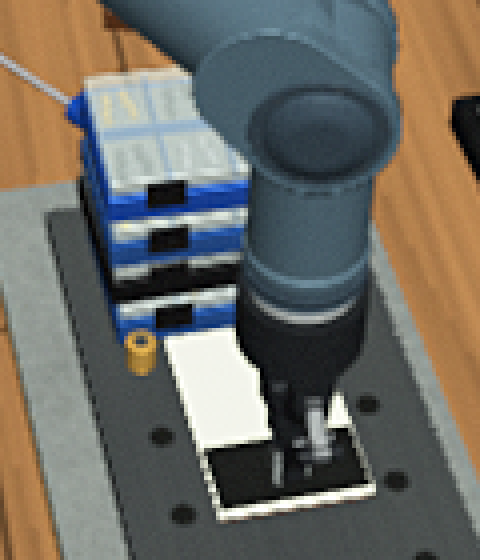

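Pin A is unchanged at side (325,244). The tile has slid out evenly and its front corners are at (344.5,289.5) and (383.3,282.5). I'll carry on.

Request:
play_rows(
  plan=[
    [0,-0.1,0,0,0,0],
    [0,-0.1,0,0,0,0],
    [0,-0.1,0,0,0,0],
    [0,-0.1,0,0,0,0],
    [0,-0.1,0,0,0,0],
    [0,-0.1,0,0,0,0],
    [0,-0.1,0,0,0,0],
    [0,-0.1,0,0,0,0],
    [0,-0.1,0,0,0,0],
    [0,-0.1,0,0,0,0],
  ],
)

```text
t: 13.05
eef_pos: [589.9, -57.2, 66.5]
tcp_rot: [-0.056, 3.133, 0.011]
wrist_force: [-0.4, 7.5, 14.4]
grip_width: -0.006
finger_force: 7.0
```

```bash
python3 - <<'E'
from h import *
B=arm.get_calibration('side');
p,q=onz(B,(344.5,289.5),53.5),onz(B,(383.3,282.5),53.5);print(p.round(1),q.round(1),np.degrees(np.arctan2(*(q-p)[1::-1])))
E
```

```text
[541.7 -58.   53.5] [640.5 -52.   53.5] 3.478196232508197
```

Request:
play_rows(
  plan=[
    [0,-0.1,0,0,0,0],
    [0,-0.1,0,0,0,0],
    [0,-0.1,0,0,0,0],
    [0,-0.1,0,0,0,0],
    [0,-0.1,0,0,0,0],
    [0,-0.1,0,0,0,0],
    [0,-0.1,0,0,0,0],
    [0,-0.1,0,0,0,0],
    [0,-0.1,0,0,0,0],
    [0,-0.1,0,0,0,0],
  ],
)

```text
t: 14.05
eef_pos: [590.6, -77.5, 66.5]
tcp_rot: [-0.056, 3.133, 0.01]
wrist_force: [-0.0, 7.8, 13.9]
grip_width: -0.003
finger_force: 7.1
```

Request:
play_rows(
  plan=[
    [0,-0.1,0,0,0,0],
    [0,-0.1,0,0,0,0],
    [0,-0.1,0,0,0,0],
    [0,-0.1,0,0,0,0],
    [0,-0.1,0,0,0,0],
    [0,-0.1,0,0,0,0],
    [0,-0.1,0,0,0,0],
    [0,-0.1,0,0,0,0],
    [0,-0.1,0,0,0,0],
    [0,-0.1,0,0,0,0],
  ],
)

```text
t: 15.05
eef_pos: [591.1, -98.9, 66.5]
tcp_rot: [-0.055, 3.133, 0.008]
wrist_force: [-0.5, 5.3, 13.9]
grip_width: 0.0
finger_force: 7.1
```

Request:
play_rows(
  plan=[
    [0,-0.1,0,0,0,0],
    [0,-0.1,0,0,0,0],
    [0,-0.1,0,0,0,0],
    [0,-0.1,0,0,0,0],
    [0,-0.1,0,0,0,0],
    [0,-0.1,0,0,0,0],
    [0,-0.1,0,0,0,0],
    [0,-0.1,0,0,0,0],
    [0,-0.1,0,0,0,0],
    [0,-0.1,0,0,0,0],
    [0,-0.1,0,0,0,0],
    [0,-0.1,0,0,0,0],
    [0,-0.1,0,0,0,0],
    [0,-0.1,0,0,0,0],
    [0,-0.1,0,0,0,0],
    [0,-0.1,0,0,0,0],
    [0,-0.1,0,0,0,0],
    [0,0,0,0,0,0],
  ],
)

```text
t: 16.85
eef_pos: [592.2, -133.8, 66.6]
tcp_rot: [-0.054, 3.133, 0.006]
wrist_force: [0.3, 4.7, 14.1]
grip_width: 0.002
finger_force: 7.0
```

Request:
play_rows(
  plan=[
    [0,0.1,0,0,0,0],
    [0,0.1,-0.05,0,0,0],
    [0,0,-0.1,0,0,0],
    [0,0,-0.3,0,0,0],
    [0,0,-1,0,0,0],
    [0,0,-1,0,0,0],
    [0,0,-1,0,0,0],
    [0,0,-1,0,0,0],
    [0,0,0,0,0,0],
  ],
)

```text
t: 17.75
eef_pos: [588.7, -133.7, 154.3]
tcp_rot: [-0.05, 3.137, -0.001]
wrist_force: [0.8, -0.6, 0.9]
grip_width: -0.0
finger_force: 0.0
```

Request:
play_rows(
  plan=[
    [0.43,-0.96,-0.25,0,0,0],
    [0.43,-0.96,-0.25,0,0,0],
    [0.43,-0.96,-0.25,0,0,0],
    [0.43,-0.96,-0.25,0,0,0],
    [0.43,-0.96,-0.25,0,0,0],
    [0.43,-0.96,-0.25,0,0,0],
    [0.43,-0.96,-0.25,0,0,0],
    [0.43,-0.96,-0.25,0,0,0],
    [0.43,-0.96,-0.25,0,0,0],
    [0.43,-0.96,-0.25,0,0,0],
    [0.43,-0.96,-0.25,0,0,0],
    [0.43,-0.96,-0.25,0,0,0],
    [0.43,-0.96,-0.25,0,0,0],
    [0,0,0,0,0,0],
    [0,0,0,0,0,0],
  ],
  jaw=100,
)

```text
t: 19.25
eef_pos: [482.8, -385.3, 215.4]
tcp_rot: [0.049, -3.14, -0.003]
wrist_force: [0.8, 1.0, -0.5]
grip_width: 0.998
finger_force: 0.0
```

```bash
python3 - <<'E'
from st import *
A,B,W=[arm.get_calibration(n) for n in('scene','side','wrist')]
print('spool',onz(A,(185,403),30).round(),'rest in wrist',proj(W,[486,-387,24]),W['position'].round())
a,w,b=arm.get_image('scene')[:,:,::-1],arm.get_image('wrist')[:,:,::-1],arm.get_image('side')[:,:,::-1]
cv2.imwrite('pics/a5.png',a);cv2.imwrite('pics/b5.png',b);cv2.imwrite('pics/w5.png',w)
f=lambda i,x,y,w,h,s:cv2.resize(i[y:y+h,x:x+w],None,fx=s,fy=s,interpolation=cv2.INTER_NEAREST)
t=np.zeros((600,800,3),np.uint8)
t[:300,:400]=cv2.resize(w,(400,300),interpolation=cv2.INTER_AREA);t[300:,:400]=f(a,220,190,200,150,2);t[:,400:]=f(b,270,160,133,200,3)[:,:400] if 0 else cv2.copyMakeBorder(f(b,270,160,133,200,3),0,0,0,1,cv2.BORDER_CONSTANT)
cv2.imwrite('pics/c5.png',t)
E
```

```text
19.25 [ 482.8 -385.3  215.4] [ 0.83  1.03 -0.48] 0.997696213151803
[[-1.    -0.031 -0.002]
 [-0.031  1.     0.002]
 [ 0.002  0.002 -1.   ]]
spool [ 667. -319.   30.] rest in wrist (np.float64(313.9920486087098), np.float64(217.8221051420704)) [ 404. -388.  346.]
```

View pics/c5.png

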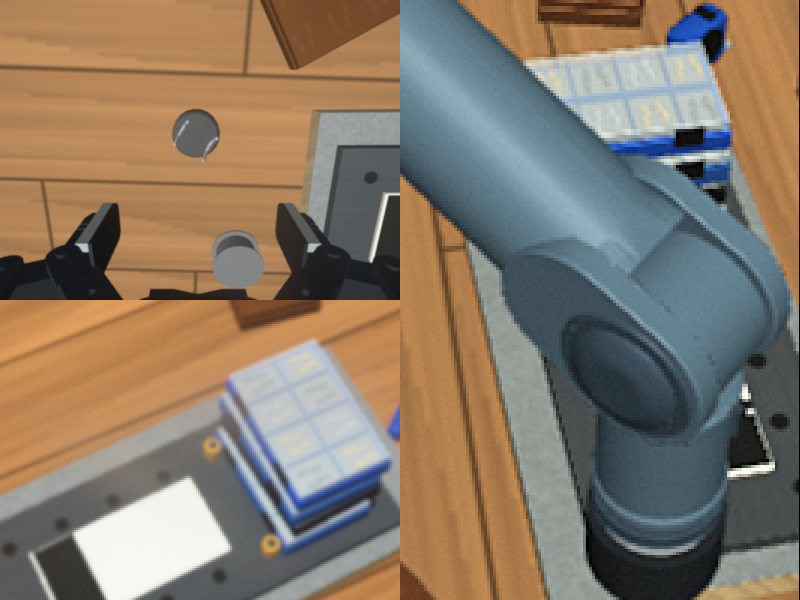

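The wrist view shows the rest at about (312,213) full scale. The scene crop shows the stack still neat behind the pins at (326,263) and (355,312). The tile is clear of them, with corners at about (235,316), (316,279) and (335,315).

```bash
python3 - <<'E'
from st import *
A,W=arm.get_calibration('scene'),arm.get_calibration('wrist')
w=cv2.imread('pics/w5.png');h=cv2.cvtColor(w,cv2.COLOR_BGR2HSV)[160:270,250:380]
m=(h[...,1]<90)
n=cv2.morphologyEx(m.astype(np.uint8),cv2.MORPH_OPEN,np.ones((7,7)))
for a,c,s in blobs(n,300): print(a,c+[250,160],s)
cn=max(cv2.findContours(n,cv2.RETR_EXTERNAL,cv2.CHAIN_APPROX_NONE)[0],key=cv2.contourArea)
(c,r)=cv2.minEnclosingCircle(cn);e=cv2.fitEllipse(cn);print(c,r,e)
p=np.array(e[0])+[250,160];print('rest z18',onz(W,p,18).round(1))
to(np.r_[onz(W,p,18)[:2],60])
F,L,Q=[onz(A,q,56.5) for q in((235.2,316.3),(316.3,278.8),(335.3,314.8))]
print('tile',F.round(1),L.round(1),Q.round(1),np.linalg.norm(F-L),np.linalg.norm(L-Q),'centre',((F+Q)/2).round(1))
im=cv2.imread('pics/a5.png');g=cv2.cvtColor(im,cv2.COLOR_BGR2HSV)
wm=((g[...,1]<60)&(g[...,2]>170)).astype(np.uint8);wm[:,:225]=0;wm[:265]=0;wm[:,340:]=0;wm[360:]=0
for k in cv2.findContours(wm,cv2.RETR_EXTERNAL,cv2.CHAIN_APPROX_NONE)[0]:
    if cv2.contourArea(k)>800: print(cv2.boxPoints(cv2.minAreaRect(k)).round(1).tolist(),cv2.approxPolyDP(k,4,True)[:,0].tolist())
E
```

```text
19.4 [ 484.3 -383.7  215.7] [0.6  0.04 0.35] 1.0010569035985017
[[-0.999 -0.035 -0.001]
 [-0.035  0.999  0.002]
 [ 0.001  0.002 -1.   ]]
4527 [312.9 213.3] [26 15 75 76]
(62.895347595214844, 54.29069900512695) 39.59458541870117 ((62.8742561340332, 53.312110900878906), (74.42652893066406, 75.8196029663086), 175.49156188964844)
rest z18 [ 485.7 -386.2   18. ]
tool delta/20 [-0.07 -0.14  7.78]
tile [ 543.7 -154.7   56.5] [538.7  45.7  56.5] [636.   45.6  56.5] 200.40258465967514 97.26462626698171 centre [589.9 -54.5  56.5]
[[251.8000030517578, 307.6000061035156], [315.79998779296875, 275.6000061035156], [335.20001220703125, 314.3999938964844], [271.20001220703125, 346.3999938964844]] [[315, 279], [257, 306], [274, 341], [271, 346], [334, 315]]
```

Request:
play_rows(
  plan=[
    [-0.07,-0.14,1,0,0,0],
    [0,0,1,0,0,0],
    [0,0,1,0,0,0],
    [0,0,1,0,0,0],
    [0,0,1,0,0,0],
    [0,0,1,0,0,0],
    [0,0,1,0,0,0],
    [0,0,1,0,0,0],
    [0,0,1,0,0,0],
    [0,0,0.5,0,0,0],
    [0,0,0.3,0,0,0],
    [0,0,0,0,0,0],
    [0,0,0,0,0,0],
  ],
)

```text
t: 20.7
eef_pos: [485.7, -389.0, 21.5]
tcp_rot: [-0.051, 3.14, -0.001]
wrist_force: [-0.5, 1.1, 0.7]
grip_width: 1.002
finger_force: 0.0
```

Request:
play_rows(
  plan=[
    [0,0.14,0.25,0,0,0],
    [0,0,0.23,0,0,0],
    [0,0,0,0,0,0],
  ],
)

```text
t: 21.0
eef_pos: [484.6, -385.3, 10.7]
tcp_rot: [0.051, -3.14, -0.001]
wrist_force: [0.4, 0.7, 0.1]
grip_width: 1.001
finger_force: 0.0
```

Request:
play_rows(
  plan=[
    [0,0,0,0,0,0],
    [0,0,0,0,0,0],
    [0,0,0,0,0,0],
    [0,0,0,0,0,0],
    [0,0,0,0,0,0],
    [0,0,0,0,0,0],
    [0,0,0,0,0,0],
    [0,0,0,0,0,0],
  ],
  jaw=0,
  squeeze=40,
)

```text
t: 21.8
eef_pos: [485.2, -386.5, 11.8]
tcp_rot: [-0.05, 3.14, -0.001]
wrist_force: [-0.7, 0.0, 4.9]
grip_width: 0.68
finger_force: 44.0
```

Request:
play_rows(
  plan=[
    [0,0,-0.2,0,0,0],
    [0,0,-0.5,0,0,0],
    [0,0,-1,0,0,0],
    [0,0,-1,0,0,0],
    [0,0,-1,0,0,0],
    [0,0,-1,0,0,0],
    [0,0,-1,0,0,0],
    [0,0,-1,0,0,0],
    [0,0,0,0,0,0],
  ],
)

```text
t: 22.7
eef_pos: [486.3, -387.1, 148.0]
tcp_rot: [-0.051, 3.137, -0.004]
wrist_force: [-0.6, -1.3, -2.4]
grip_width: 0.68
finger_force: 43.8
```

Request:
play_rows(
  plan=[
    [-0.2,0.5,0,0,0,0],
    [-0.34,0.96,0,0,0,0],
    [-0.34,0.96,0,0,0,0],
    [-0.34,0.96,0,0,0,0],
    [-0.34,0.96,0,0,0,0],
    [-0.34,0.96,0,0,0,0],
    [-0.34,0.96,0,0,0,0],
    [-0.34,0.96,0,0,0,0],
    [-0.34,0.96,0,0,0,0],
    [-0.34,0.96,0,0,0,0],
    [-0.34,0.96,0,0,0,0],
    [-0.34,0.96,0,0,0,0],
    [-0.34,0.96,0,0,0,0],
    [-0.34,0.96,0,0,0,0],
    [-0.34,0.96,0,0,0,0],
    [-0.34,0.96,0,0,0,0],
    [-0.34,0.96,0,0,0,0],
    [-0.2,0.5,0,0,0,0],
    [0,0,0,0,0,0],
    [0,0,0,0,0,0],
  ],
)

```text
t: 24.7
eef_pos: [590.1, -55.6, 144.3]
tcp_rot: [0.051, -3.139, 0.001]
wrist_force: [0.3, -0.4, -2.5]
grip_width: 0.682
finger_force: 43.7
```

```bash
python3 - <<'E'
from st import *
to([590,-54.5,90])
w,b=arm.get_image('wrist')[:,:,::-1],arm.get_image('side')[:,:,::-1]
cv2.imwrite('pics/w6.png',w);cv2.imwrite('pics/b6.png',b)
t=np.zeros((600,800,3),np.uint8)
t[:300,:400]=cv2.resize(w,(400,300),interpolation=cv2.INTER_AREA)
t[:,400:]=cv2.resize(b[160:360,290:423],(400,600),interpolation=cv2.INTER_NEAREST)
cv2.imwrite('pics/c6.png',t)
E
```

```text
24.7 [590.1 -55.6 144.3] [ 0.3  -0.37 -2.46] 0.6821463192397694
[[-0.999 -0.032 -0.002]
 [-0.032  0.999 -0.001]
 [ 0.002 -0.001 -1.   ]]
tool delta/20 [-0.    0.06  2.71]
```

View pics/c6.png

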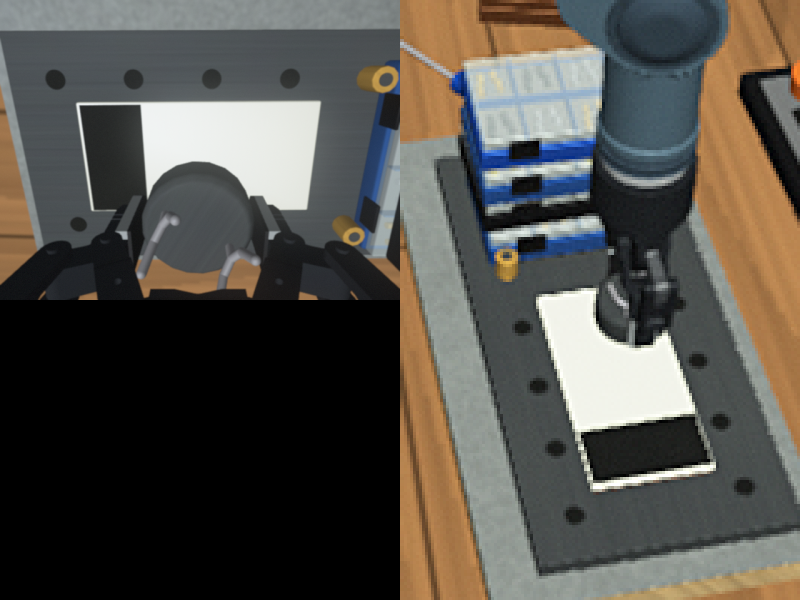

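The wrist view shows the rest held level, and the tile corners at about (123,166), (512,160), (493,334) and (147,334) full scale. The side view shows the stack neat and the tile clear.

```bash
python3 - <<'E'
from st import *
W,B=arm.get_calibration('wrist'),arm.get_calibration('side')
P=np.array([onz(W,(u*1.6,v*1.6),56.5) for u,v in((77,104),(320.5,100),(308,209.5),(92,210))]);print(P.round(1))
print([np.linalg.norm(P[i]-P[i-1]).round(1) for i in range(4)],P.mean(0).round(1))
Q=np.array([onz(B,(290+u/3.0075,160+v/3),56.5) for u,v in((137,294),(192,487),(315,465))]);print(Q.round(1),'side centre',((Q[0]+Q[2])/2).round(1))
to(np.r_[P.mean(0)[:2],75])
E
```

```text
24.8 [590.2 -57.1 144.8] [ 0.75 -1.06 -2.3 ] 0.6812504592686347
[[-1.    -0.03  -0.001]
 [-0.03   1.    -0.001]
 [ 0.001 -0.001 -1.   ]]
[[ 543.4 -156.    56.5]
 [ 534.5   39.4   56.5]
 [ 633.1   44.6   56.5]
 [ 639.6 -152.7   56.5]]
[np.float64(96.3), np.float64(195.6), np.float64(98.8), np.float64(197.4)] [587.6 -56.2  56.5]
[[ 538.    43.6   56.5]
 [ 544.1 -158.    56.5]
 [ 642.8 -153.2   56.5]] side centre [590.4 -54.8  56.5]
tool delta/20 [0.13 0.05 3.49]
```

Request:
play_rows(
  plan=[
    [0.05,0.02,1,0,0,0],
    [0,0,1,0,0,0],
    [0,0,0.8,0,0,0],
    [0,0,0.4,0,0,0],
    [0,0,0.3,0,0,0],
    [0,0,0,0,0,0],
    [0,0,0,0,0,0],
  ],
)

```text
t: 25.5
eef_pos: [590.7, -54.9, 75.7]
tcp_rot: [-0.05, 3.14, -0.0]
wrist_force: [0.2, -0.6, -2.8]
grip_width: 0.681
finger_force: 43.7
```

Request:
play_rows(
  plan=[
    [0,0,0.1,0,0,0],
    [0,0,0.05,0,0,0],
    [0,0,0,0,0,0],
  ],
)

```text
t: 25.8
eef_pos: [590.2, -54.7, 72.4]
tcp_rot: [-0.051, 3.141, 0.0]
wrist_force: [0.1, 0.6, -2.8]
grip_width: 0.678
finger_force: 43.7
```

Request:
play_rows(
  plan=[
    [0.04,-0.02,0.1,0,0,0],
    [0,0,0.05,0,0,0],
    [0,0,0,0,0,0],
  ],
)

```text
t: 26.1
eef_pos: [589.0, -55.2, 68.9]
tcp_rot: [0.051, -3.141, 0.0]
wrist_force: [0.5, 0.3, -2.9]
grip_width: 0.682
finger_force: 43.7
```

Request:
play_rows(
  plan=[
    [0,0,0.05,0,0,0],
    [0,0,0,0,0,0],
    [0,0,0,0,0,0],
  ],
)

```text
t: 26.4
eef_pos: [589.3, -55.2, 68.1]
tcp_rot: [0.051, -3.141, 0.0]
wrist_force: [1.0, -1.6, -3.1]
grip_width: 0.683
finger_force: 43.7
```

Request:
play_rows(
  plan=[
    [0,0,0.05,0,0,0],
    [0,0,0,0,0,0],
    [0,0,0,0,0,0],
  ],
)

```text
t: 26.7
eef_pos: [589.2, -55.2, 67.1]
tcp_rot: [0.051, -3.141, 0.0]
wrist_force: [-0.3, -0.3, -3.6]
grip_width: 0.685
finger_force: 43.7
```

Request:
play_rows(
  plan=[
    [0,0,0.05,0,0,0],
    [0,0,0,0,0,0],
    [0,0,0,0,0,0],
  ],
)

```text
t: 27.0
eef_pos: [589.4, -55.2, 66.3]
tcp_rot: [-0.051, 3.141, -0.0]
wrist_force: [0.0, -0.2, -3.2]
grip_width: 0.685
finger_force: 43.7
```

Request:
play_rows(
  plan=[
    [0,0,0.04,0,0,0],
    [0,0,0,0,0,0],
    [0,0,0,0,0,0],
  ],
)

```text
t: 27.3
eef_pos: [589.5, -55.2, 66.2]
tcp_rot: [-0.051, 3.141, 0.001]
wrist_force: [-3.6, 0.6, 5.8]
grip_width: 0.679
finger_force: 44.5
```

Contact. I'll ease off slightly, open and rise.

Request:
play_rows(
  plan=[
    [0,0,-0.03,0,0,0],
    [0,0,0,0,0,0],
  ],
)

```text
t: 27.5
eef_pos: [589.5, -55.2, 66.2]
tcp_rot: [-0.051, 3.141, 0.0]
wrist_force: [-3.2, 0.1, 2.4]
grip_width: 0.68
finger_force: 44.3
```

Request:
play_rows(
  plan=[
    [0,0,0,0,0,0],
    [0,0,0,0,0,0],
    [0,0,0,0,0,0],
    [0,0,0,0,0,0],
    [0,0,0,0,0,0],
    [0,0,0,0,0,0],
    [0,0,-0.1,0,0,0],
    [0,0,-0.3,0,0,0],
    [0,0,-0.6,0,0,0],
    [0,0,-1,0,0,0],
    [0,0,-1,0,0,0],
    [0,0,-1,0,0,0],
    [0,0,-1,0,0,0],
    [0,0,-1,0,0,0],
    [0,0,-1,0,0,0],
    [0,0,-1,0,0,0],
    [0,0,-1,0,0,0],
    [0,0,0,0,0,0],
  ],
  jaw=100,
)

```text
t: 29.3
eef_pos: [591.8, -55.8, 250.6]
tcp_rot: [-0.05, 3.133, 0.001]
wrist_force: [-0.2, 0.7, 0.3]
grip_width: 1.0
finger_force: 0.0
```

```bash
python3 - <<'E'
from st import *
A=arm.get_calibration('side');print('expect rest',proj(A,[589,-55,66]))
w,b=arm.get_image('wrist')[:,:,::-1],arm.get_image('side')[:,:,::-1]
t=np.zeros((600,800,3),np.uint8)
t[:300,:400]=cv2.resize(w,(400,300),interpolation=cv2.INTER_AREA)
t[:,400:]=cv2.resize(b[160:360,290:423],(400,600),interpolation=cv2.INTER_NEAREST)
a=arm.get_image('scene')[:,:,::-1];t[300:,:400]=cv2.resize(a[190:340,220:420],(400,300))
cv2.imwrite('pics/c7.png',t)
E
```

```text
29.3 [591.8 -55.8 250.6] [-0.23  0.7   0.27] 0.9997235227494139
[[-0.999 -0.032  0.008]
 [-0.032  0.999  0.   ]
 [-0.008  0.    -1.   ]]
expect rest (np.float64(363.45534711882055), np.float64(282.8963740741626))
```

View pics/c7.png

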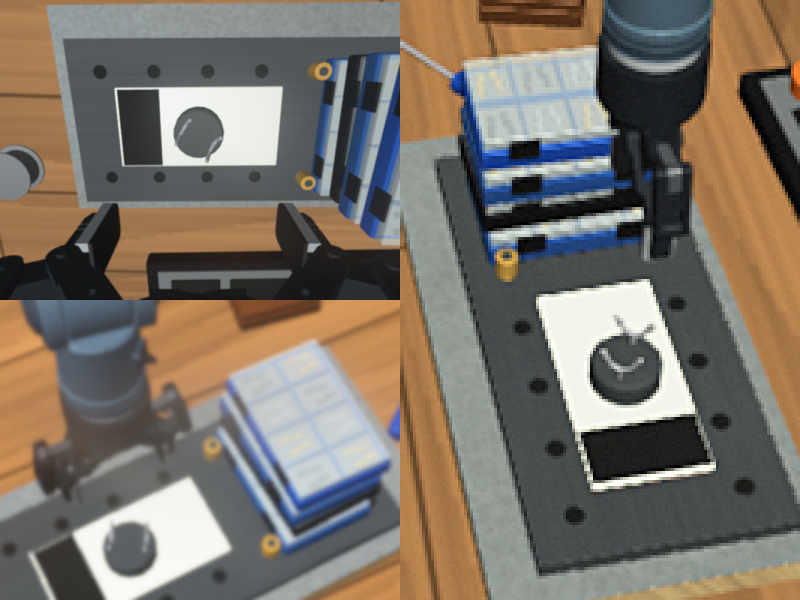

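The rest stands upright mid-tile, at side crop (626,370) with the tile around it. The stack is neat behind the pins, and the plate and bystanders are unmoved. Handing in.

```bash
python3 -c "
from bench import arm
print(arm.finish_job())"
```

```text
the job is handed in; nothing more can be done
None
```

I handed the job in at about 29 s: the tile is drawn clear of the cases and pins, the cases are still stacked behind the pins with no plate movement visible in the images, and the iron rest stands upright in the middle of the tile.

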